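# Put the spice jar away in the push-to-open drawer

### The job

Press slowly and gently on the front of the handleless wooden spice drawer, no harder than it takes to feel the firm stop, and let go so that its touch latch releases and the drawer springs out. Stand the small dark-lidded spice jar upright on the drawer's floor in the free spot beside the jar already there, then press the drawer shut just as gently until it latches and stays closed, leaving the other things on the worktop where they are.

Things in the scene. Friction and masses are not known exactly. Their poses are not given: they have to be found in the camera images.
- spice_unit: Fixed light-wood box on the worktop, 145 deep x 208 wide x 134 mm high, open at the front, turned by up to 0.25 rad. Origin: middle of the lower front edge of the box, on the worktop; x points into the box (away from the robot), y to the left, z up. Its handleless drawer slides out along -x and has a push-push latch: each full press on the front switches it between latched and let go.
- drawer (a joint): Opening of the drawer in m: about 0.002 latched shut, 0.085 sprung fully out, negative when pressed in past the latched position. A spring drives it out with about 4 N, braked by 45 N per m/s (out in about 1.5 s). After a full press from latched, draw back and it springs out by itself; after pushing it from open all the way to the firm stop and letting go, it comes back to about 0.002 and stays latched.
- drawer_front (a point): Point on the outer face of the drawer's front panel, mid-width, 120 mm above the worktop: a good place to push, along the unit's +x (same axes). Moves with the drawer; 42 mm in front of the box when latched. A slow push (under 50 mm/s; faster runs give force peaks) takes 4 to 8 N on the way; at the firm stop the force climbs steeply: stop pressing at 10 to 12 N. Above 17 N the latch is damaged.
- free_spot (a point): Middle of the free spot on the drawer's floor, on its upper face (12 mm above the worktop), 46 mm behind the inner face of the front panel and 55 mm from the right-hand wall. Moves with the drawer; inside the box while shut, 65 mm in front of the box when sprung out. Drawer 166 mm wide inside; its side walls reach 38 mm above the worktop.
- spice_jar: Small round glass spice jar with a dark screw lid, 44 mm in diameter, 99 mm high, standing on the worktop to the right of the unit. Origin: centre of its underside, z up along the jar. The lid is fixed and can be gripped from above.
- salt: Bystander: salt shaker with a domed metal top, 44 mm in diameter, 90 mm high. Origin: centre of its underside.
- fat_jar: Bystander: wide glass jar with a pale lid, 68 mm in diameter, 104 mm high. Origin: centre of its underside.
- bowl: Bystander: white bowl, 120 mm wide, 54 mm high. Origin: centre of its underside.
- cup: Bystander: drinking glass, 68 mm wide, 84 mm high. Origin: centre of its underside.
- spoon: Bystander: teaspoon, 130 mm long, lying on the worktop. Origin: under its middle.
- panel_top (a point): Middle of the top edge of the front panel, 148 mm above the worktop. Panel 208 wide, 16 mm thick, 26 mm in front of the box when latched. The latch switches at a press of 5 to 23 mm past the latched position, different for each unit and not visible; the firm stop follows 1 to 3 mm behind. A press that ends short of the stop may leave the latch as it was. Let the drawer come back slowly or the jar may tip.
- inside_jar (a point): Spice jar of clear glass with a steel lid already standing in the drawer and fixed to it, 42 mm in diameter, 104 mm high, 83 mm to the left (+y) of the free spot and 4 mm deeper. This point: centre of its underside. Hidden while the drawer is shut.
Mind the look-alikes: they are no part of the job. Leave any red look-alike of the spice_jar alone.

How it is judged:
By the outcome, as a careful person would: the job done as asked, in the order asked, and still so for the second after the job is handed in, with the robot touching nothing.
It also fails if it takes over 72 s, if anything falls off the work surface, if the arm or the gripper's body presses on something with over 40 N, if the wrist force passes 120 N, or if a joint passes its speed limit or range.

### The arm

A 6-joint arm with a two-finger parallel gripper is mounted at the origin on a cart in front of the work surface, level with it; the furniture and walls round the work are solid. World frame = base frame: x ahead of the robot, y to its left, z up, the work surface at z = 0. Lengths are in m, angles in rad, forces in N, time in s.
With the tool pointing down it reaches from about 0.3 to 0.775 m from the base axis. Payload 14.6 kg.
Tool frame: the origin (TCP) lies at the centre of the arm's flange, where the gripper is bolted on; the fingertips stand 199 mm ahead of it and the grasp point (between the pads) lies 180 mm ahead of it; z points along the fingers, y is the line along which they close (so a half turn about z gives the same grasp; the last joint's range is limited). The gripper opens to 94 mm and grips with 3 to 60 N. Pads are 16 mm wide; open, the fingers measure 119 mm over their backs; the gripper's body (75 mm by 177 mm) begins 78 mm behind the grasp point.
Start: joints at [1.05, 0.3, 1.521, -0, 1.321, -0.067], TCP at [0.241, 0.494, 0.405] pointing down, gripper open.
Joint ranges: [-3.03, 3.03], [-0.79, 2.21], [0.23, 2.52], [-1.04, 4.18], [0, 3.07], [-2.55, 2.55]. Speed limits (rad/s): [2.22, 2.22, 2.57, 3.14, 3.14, 3.14].

### API

Orientations are given as [roll, pitch, yaw] about the fixed x, y, z axes, in that order (R = Rz(yaw) Ry(pitch) Rx(roll)).
In Python, from station import ctrl gives the robot as it stands. The module is installed in compiled form; this text tells all that it offers.
- The arm moves only by the tool servo_tool, never from a script. Its argument "motion" is a list of rows, each a list of 5 numbers: the closure, from 0 (fully open) to 1 (shut), then the shift along the world's x, y, z in cm, then the turn about the world's z in degrees. A call has 1 to 20 rows; each row is the pose to reach, as a shift and turn from the pose commanded when the call began; what a row does not reach only later rows make up. A row lasts 1/8 s, in which the tool goes at most 62.5 mm and 10.7 degrees, less where a joint would pass 70% of its speed; a pose out of reach is approached as far as the arm can. A call with a gripper value outside its range is refused whole. The fingers move at their own pace and stop on an object; "squeeze" is the grip in N (left out, the last holds). Time passes only in rows, so rows that repeat a pose let the fingers close. It gives the time, the measured TCP pose, the force, the opening and the grip force at its end, in the units of the state.
- ctrl.get_obs(): the state, without advancing time (a new reading comes with each control period).
- ctrl.camera(name): name is "scene" or "top" or "wrist"; returns a dict with "image" (480x640x3 uint8, red, green, blue), "fx", "fy", "cx", "cy" (pixels), "dist" ([k1, k2, p1, p2, k3] as OpenCV has them; the pictures are not rectified), "camera_from_world" (4x4, takes a point from world to camera coordinates); the wrist camera has in their place "hand_eye" (4x4, takes a point from camera to tool coordinates, whose origin is the TCP and whose axes are the flange's). Camera axes: x right, y up, looking along -z (the intrinsics and any distortion apply to the point x, -y, -z); pixel columns grow to the right and rows downward; lengths in m; the calibration is good to about 2 mm. A picture is of the moment at which its call begins: read the wrist's pose just before it. There is no depth.
- ctrl.hand_in(): hands the job in; it is judged then, once.
The state is a dict: "time_s": time; "qpos": joint angles; "joint_vel": joint speeds; "tau": joint torques, N m; "ee_pos": TCP position; "eef_rot": TCP orientation; "force": force on the tool from outside, world axes, zero at the start; "moment": the same for the moment, N m; "grip_width": finger opening in m; "grip_force": force on a finger pad.
Only numpy, scipy, OpenCV 4.12 (cv2) and the standard library are available. Lean on these libraries where they do the work, as an engineer would, in place of code of your own. Each camera call takes 0.05 s, during which the arm holds its last target. There are 200 camera calls.

## Working session

There is one attempt and no reset: what is moved stays moved. The work goes in short steps, Python scripts to look and compute and a tool call to move; the robot and the scene stay as the last step left them, time stands still between calls to the robot, and variables do not carry over. Pictures are saved under pics/ and viewed, at most 10 in all, crops included, and the job is handed in when it is done.

Besides the shell and the picture viewer there is one more tool, called after "Call:" as name(argument=value, ...), one argument or row to a line, values as JSON. servo_tool: Moves the arm, as the interface text tells. Its arguments: {"type":"object","properties":{"motion":{"type":"array","items":{"type":"array","items":{"type":"number"}}},"squeeze":{"type":"number"}},"required":["motion"]}

```bash
mkdir -p pics
cat > h.py <<'E'
import numpy as np, cv2, json
from station import ctrl
from scipy.spatial.transform import Rotation as R
def grab(name,fn):
    o=ctrl.get_obs(); c=ctrl.camera(name); cv2.imwrite('pics/'+fn+'.png',c['image'][:,:,::-1])
    if name=='wrist':
        T=np.eye(4);T[:3,:3]=R.from_euler('xyz',o['eef_rot']).as_matrix();T[:3,3]=o['ee_pos']
        W=T@np.array(c['hand_eye'])
    else: W=np.linalg.inv(np.array(c['camera_from_world']))
    d=dict(K=[[c['fx'],0,c['cx']],[0,c['fy'],c['cy']],[0,0,1]],dist=list(map(float,c['dist'])),W=W.tolist())
    json.dump(d,open('pics/'+fn+'.json','w')); return d
def load(fn): return json.load(open('pics/'+fn+'.json'))
def ray(fn,p):
    d=load(fn);u=cv2.undistortPoints(np.array([[p]],float),np.array(d['K']),np.array(d['dist']))[0,0]
    W=np.array(d['W']);v=W[:3,:3]@np.array([u[0],-u[1],-1]);return W[:3,3],v/np.linalg.norm(v)
def atz(fn,p,z):
    o,v=ray(fn,p);return o+v*(z-o[2])/v[2]
def tri(*obs):
    A=np.zeros((3,3));b=np.zeros(3)
    for fn,p in obs:
        o,v=ray(fn,p);M=np.eye(3)-np.outer(v,v);A+=M;b+=M@o
    x=np.linalg.solve(A,b)
    r=[np.linalg.norm((np.eye(3)-np.outer(v,v))@(x-o)) for o,v in (ray(f,p) for f,p in obs)]
    return x.round(4),np.round(r,4)
def proj(fn,P):
    d=load(fn);M=np.linalg.inv(np.array(d['W']));q=(M[:3,:3]@np.atleast_2d(P).T).T+M[:3,3]
    q=q*[1,-1,-1];return cv2.projectPoints(q,np.zeros(3),np.zeros(3),np.array(d['K']),np.array(d['dist']))[0][:,0].round(1)
E
python3 - <<'E'
from h import *
for n in('scene','top'):
    d=grab(n,n+'0');print(n,np.round(d['W'],2).tolist(),np.round(d['K'],0)[0])
o=ctrl.get_obs();print({k:np.round(v,3).tolist() for k,v in o.items()})
E
```

```text
scene [[0.27, 0.4, -0.87, -0.85], [-0.96, 0.14, -0.23, -0.37], [0.02, 0.9, 0.43, 0.76], [0.0, 0.0, 0.0, 1.0]] [597.   0. 310.]
top [[-0.03, 0.98, -0.21, 0.26], [-1.0, -0.03, 0.0, -0.03], [-0.01, 0.21, 0.98, 1.3], [0.0, 0.0, 0.0, 1.0]] [489.   0. 317.]
{'time_s': 0.1, 'qpos': [1.05, 0.3, 1.522, -0.0, 1.321, -0.067], 'joint_vel': [0.001, -0.002, -0.0, -0.001, 0.001, 0.002], 'tau': [0.001, -53.264, -35.328, 0.071, 0.024, -0.0], 'ee_pos': [0.241, 0.494, 0.404], 'eef_rot': [-3.141, -0.0, 2.688], 'force': [-0.513, 0.44, 0.555], 'moment': [0.037, 0.034, -0.008], 'grip_force': 0.0, 'grip_width': 0.094}
```

View pics/scene0.png

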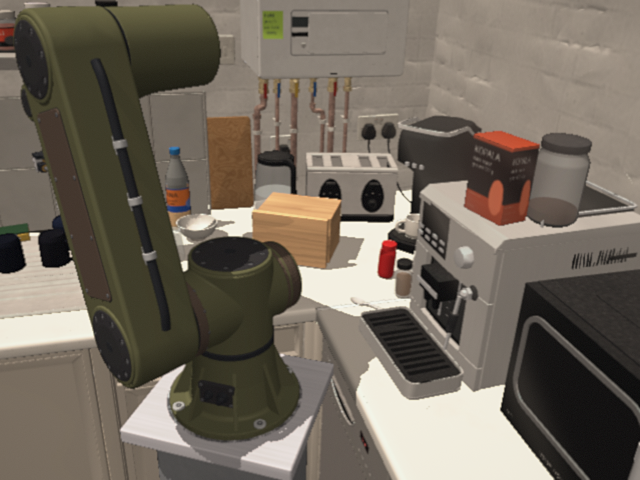

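View pics/top0.png

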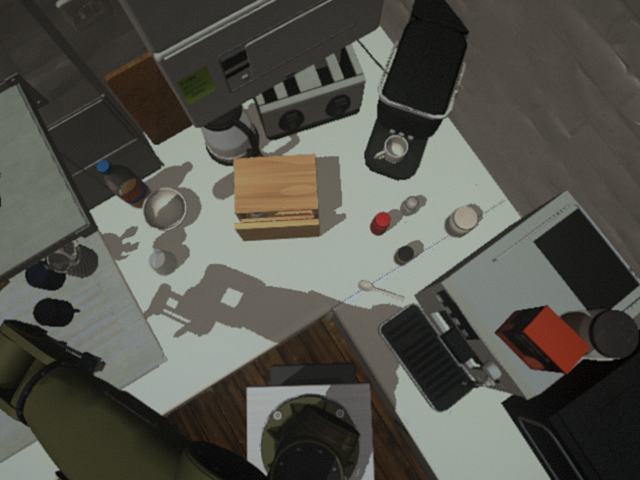

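The scene shows the box with its panel around (295,230), a red jar at (388,258) and a dark-lidded jar at (404,278). In the top view the panel's top front edge runs from (237,239) to (319,235). The candidates there are the red jar (380,222), the dark-lidded jar (404,254), the salt (410,204) and the fat jar (461,220). The dark-lidded jar fits the description, so I'll enlarge it to confirm.

Run:
```python
import cv2,numpy as np
t=cv2.imread('pics/top0.png');s=cv2.imread('pics/scene0.png')
a=cv2.resize(t[145:270,225:325],None,fx=4,fy=4,interpolation=2)  # 400x500
b=cv2.resize(t[190:270,360:440],(400,400),interpolation=2)
c=cv2.resize(s[235:305,370:420],(71,100),interpolation=2)
c=cv2.resize(s[230:310,370:450],(400,400),interpolation=2)[:,:]
im=np.zeros((600,800,3),np.uint8);im[:500,:400]=a;im[:300,400:]=b[100:400][:300];im[300:,400:]=c[100:400]
cv2.imwrite('pics/crop1.png',im)
```

```text
(no output)
```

View pics/crop1.png

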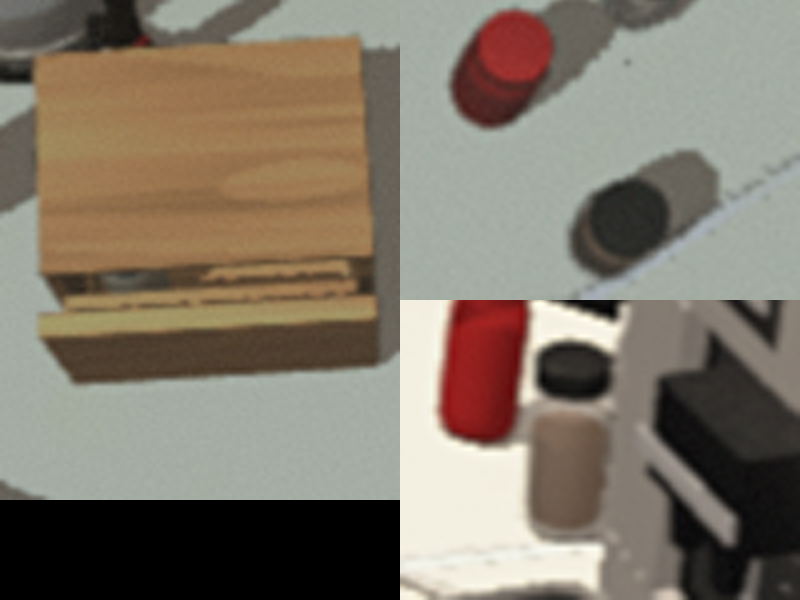

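The crop confirms it: a tan jar with a black lid, lid centre at top (405.6,253.4) and scene (404.8,261.4). The red one is the decoy.

Run:
```python
from h import *
print('lid tri',tri(('top0',(405.6,253.4)),('scene0',(404.8,261.4))), atz('top0',(405.6,253.4),.099).round(4))
for p,z in [((235,228.75),.148),((319.2,224.2),.148),((234.5,224.3),.148),((318.75,219.3),.148),((243,240.75),.0),((319.2,236.2),.0),((234,159),.134),((315,154.5),.134),((235.5,213.5),.134),((318,208.5),.134)]:
    print(p,z,atz('top0',p,z).round(4))
for n,p,z in[('red',(385,216),.1),('salt',(410,202),.09),('fat',(463,217),.104),('spoon',(366,286),0),('spoon2',(404,298),0)]:print(n,atz('top0',p,z).round(3))
```

```text
lid tri (array([ 0.4693, -0.2567,  0.0947]), array([0.0001, 0.0001])) [ 0.4685 -0.2558  0.099 ]
(235, 228.75) 0.148 [0.534 0.162 0.148]
(319.2, 224.2) 0.148 [ 0.5385 -0.0424  0.148 ]
(234.5, 224.3) 0.148 [0.5452 0.1632 0.148 ]
(318.75, 219.3) 0.148 [ 0.5508 -0.0417  0.148 ]
(243, 240.75) 0.0 [0.5354 0.1652 0.    ]
(319.2, 236.2) 0.0 [ 0.5413 -0.0424  0.    ]
(234, 159) 0.134 [0.7193 0.1679 0.134 ]
(315, 154.5) 0.134 [ 0.724  -0.0378  0.134 ]
(235.5, 213.5) 0.134 [0.5761 0.1633 0.134 ]
(318, 208.5) 0.134 [ 0.5819 -0.0408  0.134 ]
red [ 0.566 -0.21   0.1  ]
salt [ 0.604 -0.278  0.09 ]
fat [ 0.556 -0.408  0.104]
spoon [ 0.401 -0.162  0.   ]
spoon2 [ 0.366 -0.262  0.   ]
```

Checks: the lid triangulates to z=0.095 (expected 0.099). The panel front is at x≈0.537, 42 mm ahead of the box at 0.579, and the unit yaw is about 0.026 rad. Next I'll move in front of the panel with the gripper closed.

Call:
servo_tool(
  motion=[
    [1, 4, -6, 0, 5],
    [1, 7, -12, 0, 10],
    [1, 10, -18, 0, 15],
    [1, 14, -24, 0, 20],
    [1, 18, -30, 0, 24],
    [1, 21, -36, 0, 27.5],
    [1, 23, -40, 0, 27.5],
    [1, 24.5, -43.4, 0, 27.5],
    [1, 24.5, -43.4, 0, 27.5],
    [1, 24.5, -43.4, -5, 27.5],
    [1, 24.5, -43.4, -9.7, 27.5],
    [1, 24.5, -43.4, -9.7, 27.5],
    [1, 24.5, -43.4, -9.7, 27.5],
  ],
  squeeze=20,
)

```text
time_s: 1.72
ee_pos: [0.4864, 0.0608, 0.3094]
eef_rot: [3.142, 0.002, -3.115]
force: [-0.2, 0.1, 0.9]
grip_width: 0.0005
grip_force: 0.0
```

Call:
servo_tool(
  motion=[
    [1, 0.8, 0, -0.2, 0],
    [1, 1.6, 0, -0.2, 0],
    [1, 2.2, 0.1, -0.2, 0],
    [1, 2.6, 0.1, -0.2, 0],
    [1, 2.9, 0.1, -0.2, 0],
    [1, 3.2, 0.1, -0.2, 0],
    [1, 3.5, 0.1, -0.2, 0],
  ],
)

```text
time_s: 2.6
ee_pos: [0.5213, 0.0613, 0.3057]
eef_rot: [-3.142, -0.0, -3.115]
force: [1.0, 0.3, -0.9]
grip_width: 0.0005
grip_force: 0.0
```

Call:
servo_tool(
  motion=[
    [1, 0.25, 0, 0, 0],
    [1, 0.5, 0, 0, 0],
    [1, 0.75, 0, 0, 0],
  ],
)

```text
time_s: 2.98
ee_pos: [0.5285, 0.0614, 0.3057]
eef_rot: [3.141, -0.001, -3.115]
force: [-5.4, 1.0, 2.5]
grip_width: 0.0007
grip_force: 2.6
```

Call:
servo_tool(
  motion=[
    [1, 0.15, 0, 0, 0],
    [1, 0.3, 0, 0, 0],
  ],
)

```text
time_s: 3.22
ee_pos: [0.5316, 0.0614, 0.3056]
eef_rot: [3.141, -0.001, -3.115]
force: [-5.2, 2.1, 3.3]
grip_width: 0.0005
grip_force: 2.4
```

Call:
servo_tool(
  motion=[
    [1, 0.1, 0, 0, 0],
    [1, 0.2, 0, 0, 0],
  ],
)

```text
time_s: 3.48
ee_pos: [0.5336, 0.0615, 0.3056]
eef_rot: [3.141, -0.0, -3.115]
force: [-5.3, 1.4, 2.9]
grip_width: 0.0005
grip_force: 2.3
```

Call:
servo_tool(
  motion=[
    [1, 0.1, 0, 0, 0],
  ],
)

```text
time_s: 3.6
ee_pos: [0.5345, 0.0615, 0.3056]
eef_rot: [3.141, -0.001, -3.115]
force: [-7.9, 2.5, 4.8]
grip_width: 0.0006
grip_force: 4.0
```

Call:
servo_tool(
  motion=[
    [1, 0.05, 0, 0, 0],
  ],
)

```text
time_s: 3.72
ee_pos: [0.5349, 0.0615, 0.3057]
eef_rot: [3.141, -0.001, -3.115]
force: [-9.8, 2.0, 6.3]
grip_width: 0.0005
grip_force: 4.6
```

Call:
servo_tool(
  motion=[
    [1, 0.03, 0, 0, 0],
  ],
)

```text
time_s: 3.85
ee_pos: [0.5351, 0.0615, 0.3056]
eef_rot: [3.141, -0.002, -3.115]
force: [-10.1, 2.2, 5.9]
grip_width: 0.0001
grip_force: 4.9
```

Call:
servo_tool(
  motion=[
    [1, -1.2, 0, 0, 0],
    [1, -2.6, 0, 0, 0],
    [1, -4, 0, 0, 0],
    [1, -5.5, 0, 0, 0],
    [1, -7, 0, 0, 0],
    [1, -8.5, 0, 0, 0],
    [1, -10, 0, 0, 0],
    [1, -11.5, 0, 0, 0],
    [1, -13, 0, 0, 0],
    [0, -13, 0, 3, 0],
    [0, -13, 0, 7, 0],
    [0, -13, 0, 10, 0],
  ],
)

```text
time_s: 5.35
ee_pos: [0.4048, 0.0613, 0.4072]
eef_rot: [-3.142, 0.002, -3.116]
force: [-0.2, -0.1, -0.9]
grip_width: 0.027
grip_force: 0.0
```

Run:
```python
from h import *
o=ctrl.get_obs();print(np.round(o['qpos'],2),o['ee_pos'])
grab('top','top1');grab('wrist','w1')
a=cv2.imread('pics/top1.png');b=cv2.imread('pics/w1.png')
im=np.zeros((600,800,3),np.uint8);im[:,:400]=cv2.resize(a[130:280,230:330],(400,600));im[:300,400:]=cv2.resize(b,(400,300))
cv2.imwrite('pics/v1.png',im)
```

```text
[ 0.06 -0.02  1.88 -0.    1.28 -1.54] [0.40482968 0.0612591  0.40717905]
```

View pics/v1.png

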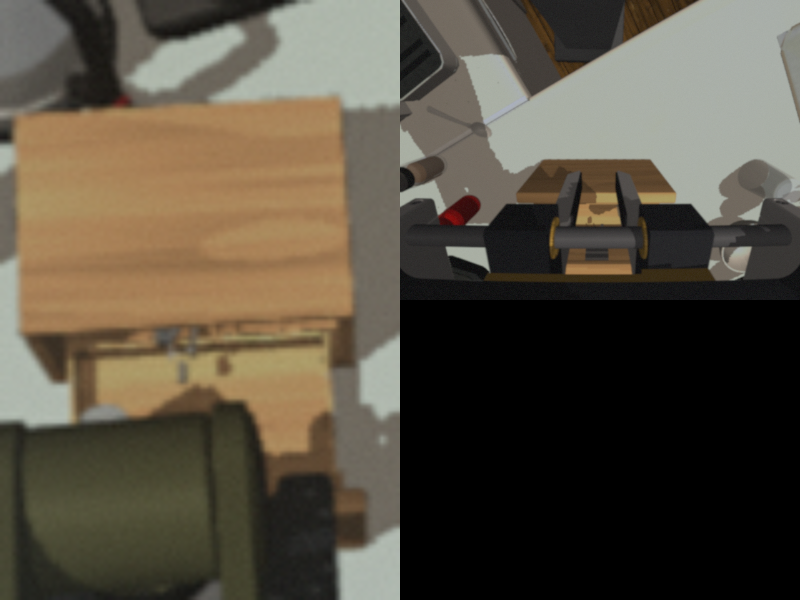

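The drawer has sprung out; its floor and inside jar are visible in front of the box. J6 range requires the other half turn for the jar grasp. Before that I'll check the machine's clearance.

Run:
```python
from h import *
o=ctrl.get_obs()
print(np.array(load('w1')['W'])[:3,3].round(3)-np.round(o['ee_pos'],3), np.round(load('w1')['W'],2).tolist())
# machine top corners in both views: near-left corner and back-left corner
print(tri(('top0',(568,193)),('scene0',(422,188))))
print(tri(('top0',(418,293)),('scene0',(422,188))))
for z in(0,.1,.2,.3):print(z,atz('top0',(418,293),z).round(3),atz('top0',(568,193),z).round(3),atz('top0',(500,240),z).round(3))
```

```text
[-0.076  0.    -0.018] [[-0.03, -0.96, -0.27, 0.33], [1.0, -0.03, -0.01, 0.06], [0.0, -0.27, 0.96, 0.39], [0.0, 0.0, 0.0, 1.0]]
(array([ 0.478 , -0.3928,  0.3693]), array([0.1375, 0.1375]))
(array([ 0.3519, -0.2606,  0.3241]), array([0.0267, 0.0267]))
0 [ 0.378 -0.3    0.   ] [ 0.643 -0.747  0.   ] [ 0.514 -0.536  0.   ]
0.1 [ 0.369 -0.279  0.1  ] [ 0.613 -0.692  0.1  ] [ 0.495 -0.498  0.1  ]
0.2 [ 0.359 -0.259  0.2  ] [ 0.583 -0.637  0.2  ] [ 0.475 -0.459  0.2  ]
0.3 [ 0.35  -0.239  0.3  ] [ 0.554 -0.583  0.3  ] [ 0.455 -0.42   0.3  ]
```

The machine edge is about 9 cm from the jar. With the body aligned parallel to that edge and the camera on the far side, it fits.

Call:
servo_tool(
  motion=[
    [0, 0, 0, 0, -10],
    [0, 0, -2, 0, -20],
    [0, 0.5, -4, 0, -30],
    [0, 1, -6, 0, -40],
    [0, 1.5, -8, 0, -50],
    [0, 2, -10, 0, -60],
    [0, 2.5, -12.5, 0, -70],
    [0, 3, -15, 0, -80],
    [0, 3.5, -17.5, 0, -90],
    [0, 4, -20, 0, -100],
    [0, 4.5, -22.5, 0, -110],
    [0, 5, -25, 0, -120],
    [0, 5.5, -27, 0, -130],
    [0, 6, -29, 0, -140],
    [0, 6.4, -31, 0, -150],
    [0, 6.4, -31.8, 0, -150],
    [0, 6.4, -31.8, 0, -150],
    [0, 6.4, -31.8, 0, -150],
    [0, 6.4, -31.8, 0, -150],
  ],
)

```text
time_s: 7.82
ee_pos: [0.4694, -0.2561, 0.4057]
eef_rot: [3.141, -0.0, 0.551]
force: [-0.5, -0.3, -0.9]
grip_width: 0.0944
grip_force: 0.0
```

Run:
```python
from h import *
o=ctrl.get_obs();print(np.round(o['qpos'],2),o['ee_pos'],o['eef_rot'])
grab('wrist','w2');grab('scene','s2');grab('top','top2')
a=cv2.imread('pics/w2.png');b=cv2.imread('pics/s2.png');t=cv2.imread('pics/top2.png')
cv2.imwrite('pics/v2.png',np.hstack([cv2.resize(a,(480,360)),np.vstack([b[190:340,300:460],t[150:330,200:360]])[:360].copy() if 0 else cv2.resize(b[100:400,200:480],(320,360))]))
print(proj('w2',[[.4693,-.2567,.099],[.4693,-.2567,0]]))
```

```text
[-0.57  0.27  1.56  0.    1.31  0.45] [ 0.46940271 -0.25614431  0.40574357] [ 3.14140437e+00 -1.41610558e-04  5.51469019e-01]
[[320.4 242. ]
 [319.8 219.7]]
```

View pics/v2.png

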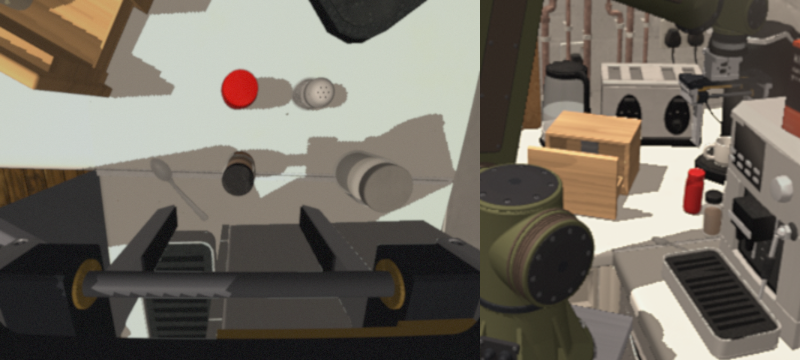

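The wrist view puts the lid at (318,242.5), against a predicted (320.4,242), so it agrees within about 2 mm. Red is at (320,118) and salt at (420,125), both clear of the fingers. I'll descend and grasp.

Call:
servo_tool(
  motion=[
    [0, 0, -0.1, -3, 0],
    [0, 0, -0.1, -6, 0],
    [0, 0, -0.1, -9, 0],
    [0, 0, -0.1, -11.5, 0],
    [0, 0, -0.1, -13.8, 0],
    [0, 0, -0.1, -13.8, 0],
    [0, 0, -0.1, -13.8, 0],
  ],
)

```text
time_s: 8.85
ee_pos: [0.4696, -0.2577, 0.2686]
eef_rot: [3.141, -0.0, 0.55]
force: [-0.0, 0.1, -0.7]
grip_width: 0.0934
grip_force: 0.0
```

Call:
servo_tool(
  motion=[
    [0.3, 0, 0, 0, 0],
    [1, 0, 0, 0, 0],
    [1, 0, 0, 0, 0],
    [1, 0, 0, 0, 0],
    [1, 0, 0, 0, 0],
    [1, 0, 0, 0, 0],
    [1, 0, 0, 0, 0],
  ],
  squeeze=20,
)

```text
time_s: 9.72
ee_pos: [0.4694, -0.2577, 0.2676]
eef_rot: [3.142, -0.0, 0.55]
force: [0.2, 0.3, 0.5]
grip_width: 0.0416
grip_force: 20.0
```

Call:
servo_tool(
  motion=[
    [1, 0, 0, 2, 0],
    [1, 0, 0, 5, 0],
    [1, 0, 0, 8, 0],
    [1, 0, 0, 11, 0],
    [1, 0, 0, 14, 0],
    [1, 0, 0, 17, 0],
    [1, 0.3, 2, 18.5, -3],
    [1, 0.7, 5, 18.5, -6],
    [1, 1.2, 8, 18.5, -9],
    [1, 1.7, 11, 18.5, -12],
    [1, 2.2, 14, 18.5, -15],
    [1, 2.7, 17, 18.5, -18],
    [1, 3.2, 20, 18.5, -22],
    [1, 3.8, 23, 18.5, -26],
    [1, 4.2, 26, 18.5, -30],
    [1, 4.4, 28, 18.5, -30],
    [1, 4.5, 29, 18.5, -30],
    [1, 4.5, 29, 18.5, -30],
    [1, 4.5, 29, 18.5, -30],
    [1, 4.5, 29, 18.5, -30],
  ],
)

```text
time_s: 12.22
ee_pos: [0.5144, 0.0317, 0.4526]
eef_rot: [3.142, 0.0, 0.025]
force: [0.8, 0.1, -0.9]
grip_width: 0.0412
grip_force: 20.0
```

Run:
```python
from h import *
o=ctrl.get_obs();print(np.round(o['qpos'],2),o['ee_pos'],o['eef_rot'],o['grip_width'],np.round(o['force'],1))
grab('wrist','w3')
c,s=np.cos(.026),np.sin(.026)
F=np.array([.579,.0615,0]);Q=lambda x,y,z:F+[c*x-s*y,s*x+c*y,z]
# predicted panel top inner corners, wall tops, inside jar top, when open (front face -.125)
P={'panel out L':(-.125,.104,.148),'panel out R':(-.125,-.104,.148),'inner L':(-.109,.104,.148),'inner R':(-.109,-.104,.148),'ijar top':(-.061,.055,.104+.012),'free':(-.065,-.028,.012),'boxL':(0,.104,.134),'boxR':(0,-.104,.134)}
im=cv2.imread('pics/w3.png')
for k,v in P.items():
    W=Q(*v);p=proj('w3',W)[0];print(k,W.round(3),p)
    if 0<p[0]<640 and 0<p[1]<480: cv2.circle(im,(int(p[0]),int(p[1])),3,(0,0,255),-1)
cv2.imwrite('pics/v3.png',im)
```

```text
[-0.01  0.19  1.55 -0.    1.41  1.54] [0.5143883  0.03173163 0.45264869] [3.14152875e+00 4.34456611e-05 2.53959226e-02] 0.041164792470775285 [ 0.8  0.1 -0.9]
panel out L [0.451 0.162 0.148] [178.9 302.2]
panel out R [ 0.457 -0.046  0.148] [402.  302.7]
inner L [0.467 0.163 0.148] [176.9 286.3]
inner R [ 0.473 -0.045  0.148] [403.2 286.7]
ijar top [0.517 0.115 0.116] [234.7 227.7]
free [0.515 0.032 0.012] [319.7 212.5]
boxL [0.576 0.165 0.134] [169.9 164.5]
boxR [ 0.582 -0.042  0.134] [407.6 164.2]
```

View pics/v3.png

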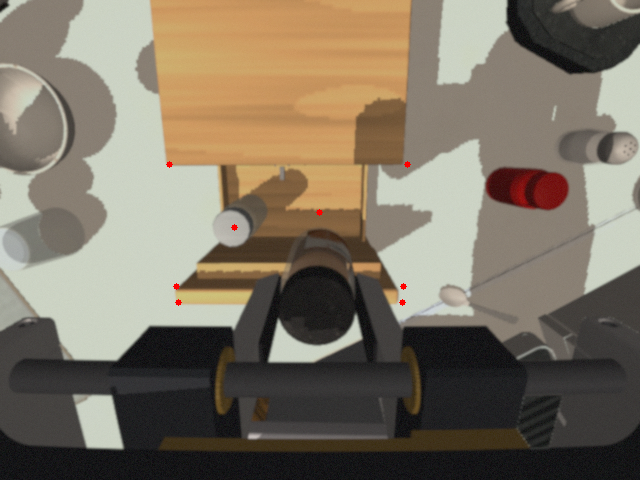

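The projected panel, box and inside-jar dots match within 3 px, or about 2 mm to the left, so I'll shift y by +2 mm and lower.

Call:
servo_tool(
  motion=[
    [1, 0, 0.1, -1.5, 0],
    [1, 0, 0.2, -3.5, 0],
    [1, 0, 0.2, -6, 0],
    [1, 0, 0.2, -8.5, 0],
    [1, 0, 0.2, -11, 0],
    [1, 0, 0.2, -13.5, 0],
    [1, 0, 0.2, -15, 0],
    [1, 0, 0.2, -16, 0],
    [1, 0, 0.2, -16.6, 0],
    [1, 0, 0.2, -16.6, 0],
    [1, 0, 0.2, -16.6, 0],
  ],
)

```text
time_s: 13.65
ee_pos: [0.5145, 0.0343, 0.2872]
eef_rot: [3.142, -0.001, 0.026]
force: [0.5, -0.0, 0.0]
grip_width: 0.0412
grip_force: 20.0
```

Call:
servo_tool(
  motion=[
    [1, 0, 0, -0.2, 0],
    [1, 0, 0, -0.4, 0],
    [1, 0, 0, -0.5, 0],
  ],
)

```text
time_s: 14.02
ee_pos: [0.5144, 0.0343, 0.2815]
eef_rot: [-3.142, 0.0, 0.026]
force: [-0.1, -0.5, -1.0]
grip_width: 0.0411
grip_force: 20.0
```

Call:
servo_tool(
  motion=[
    [1, 0, 0, -0.1, 0],
    [1, 0, 0, -0.2, 0],
    [1, 0, 0, -0.2, 0],
  ],
)

```text
time_s: 14.4
ee_pos: [0.5144, 0.0343, 0.2796]
eef_rot: [-3.142, -0.0, 0.026]
force: [0.8, -0.1, -0.5]
grip_width: 0.0411
grip_force: 20.0
```

Call:
servo_tool(
  motion=[
    [1, 0, 0, -0.1, 0],
    [1, 0, 0, -0.1, 0],
  ],
)

```text
time_s: 14.65
ee_pos: [0.5147, 0.0343, 0.2795]
eef_rot: [3.142, -0.002, 0.026]
force: [-0.7, -0.3, 7.9]
grip_width: 0.0413
grip_force: 20.1
```

Contact came at the expected height. I'll ease off, open partly and rise.

Call:
servo_tool(
  motion=[
    [1, 0, 0, 0.06, 0],
    [0.5, 0, 0, 0.06, 0],
    [0.4, 0, 0, 0.06, 0],
    [0.35, 0, 0, 0.06, 0],
    [0.35, 0, 0, 0.06, 0],
    [0.35, 0, 0, 0.06, 0],
  ],
)

```text
time_s: 15.4
ee_pos: [0.5144, 0.0343, 0.2792]
eef_rot: [-3.142, 0.0, 0.026]
force: [0.4, 0.1, -0.2]
grip_width: 0.0611
grip_force: 0.0
```

Call:
servo_tool(
  motion=[
    [0.35, 0, 0, 0.5, 0],
    [0.35, 0, 0, 1.5, 0],
    [0.35, 0, 0, 3.5, 0],
    [0.35, 0, 0, 6, 0],
    [0.35, 0, 0, 9, 0],
    [0.35, 0, 0, 12, 0],
    [0.5, -4, 0, 13, 0],
    [1, -8, 1, 13, 0],
    [1, -12, 2.4, 13, 0],
    [1, -14, 2.4, 13, 0],
    [1, -14, 2.4, 13, 0],
    [1, -14, 2.4, 13, 0],
  ],
)

```text
time_s: 16.9
ee_pos: [0.3749, 0.0583, 0.4097]
eef_rot: [-3.142, -0.001, 0.026]
force: [0.0, -0.6, -0.5]
grip_width: 0.0044
grip_force: 0.0
```

Run:
```python
from h import *
o=ctrl.get_obs();print(np.round(o['qpos'],2),o['ee_pos'],o['eef_rot'],np.round(o['force'],1))
grab('wrist','w4');grab('top','top4')
a=cv2.imread('pics/w4.png');b=cv2.imread('pics/top4.png')
cv2.imwrite('pics/v4.png',np.hstack([cv2.resize(a,(480,360)),cv2.resize(b[150:285,220:340],(320,360))]))
```

```text
[ 0.06 -0.1   1.95 -0.    1.29  1.6 ] [0.37491668 0.05825615 0.40971071] [-3.14158663e+00 -9.25924005e-04  2.60105462e-02] [ 0.  -0.6 -0.5]
```

View pics/v4.png

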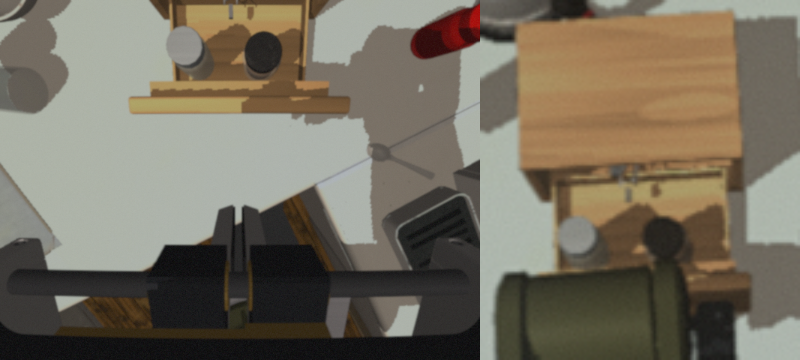

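The jar stands upright beside the clear-glass one, lid at about (262,48) in the wrist half. I'll lower in front of the panel and press it shut.

Call:
servo_tool(
  motion=[
    [1, 0, 0, -4, 0],
    [1, 0, 0, -8, 0],
    [1, 0, 0, -10.4, 0],
    [1, 1, 0.1, -10.4, 0],
    [1, 2, 0.1, -10.4, 0],
    [1, 3, 0.1, -10.4, 0],
    [1, 4, 0.1, -10.4, 0],
    [1, 4.6, 0.1, -10.4, 0],
    [1, 5, 0.1, -10.4, 0],
    [1, 5.2, 0.1, -10.4, 0],
    [1, 5.4, 0.1, -10.4, 0],
    [1, 5.6, 0.1, -10.4, 0],
    [1, 5.8, 0.1, -10.4, 0],
    [1, 6, 0.1, -10.4, 0],
    [1, 6.2, 0.1, -10.4, 0],
    [1, 6.4, 0.1, -10.4, 0],
    [1, 6.6, 0.1, -10.4, 0],
    [1, 6.8, 0.1, -10.4, 0],
    [1, 7, 0.1, -10.4, 0],
    [1, 7.2, 0.1, -10.4, 0],
  ],
)

```text
time_s: 19.5
ee_pos: [0.4464, 0.0594, 0.3052]
eef_rot: [-3.141, 0.001, 0.026]
force: [-4.5, 1.6, 3.3]
grip_width: 0.0007
grip_force: 2.3
```

Call:
servo_tool(
  motion=[
    [1, 0.2, 0, 0, 0],
    [1, 0.45, 0, 0, 0],
    [1, 0.7, 0, 0, 0],
    [1, 1.0, 0, 0, 0],
    [1, 1.3, 0, 0, 0],
    [1, 1.6, 0.05, 0, 0],
    [1, 1.9, 0.05, 0, 0],
    [1, 2.2, 0.05, 0, 0],
    [1, 2.5, 0.05, 0, 0],
    [1, 2.8, 0.1, 0, 0],
    [1, 3.1, 0.1, 0, 0],
    [1, 3.4, 0.1, 0, 0],
    [1, 3.7, 0.1, 0, 0],
    [1, 4.0, 0.1, 0, 0],
    [1, 4.3, 0.1, 0, 0],
    [1, 4.6, 0.1, 0, 0],
    [1, 4.9, 0.15, 0, 0],
    [1, 5.2, 0.15, 0, 0],
    [1, 5.5, 0.15, 0, 0],
    [1, 5.7, 0.15, 0, 0],
  ],
)

```text
time_s: 22.0
ee_pos: [0.5034, 0.0608, 0.3051]
eef_rot: [-3.142, 0.001, 0.026]
force: [-6.4, 0.4, 3.4]
grip_width: -0.0001
grip_force: 2.7
```

Call:
servo_tool(
  motion=[
    [1, 0.3, 0, 0, 0],
    [1, 0.6, 0, 0, 0],
    [1, 0.9, 0, 0, 0],
    [1, 1.2, 0.05, 0, 0],
    [1, 1.5, 0.05, 0, 0],
    [1, 1.8, 0.05, 0, 0],
    [1, 2.05, 0.05, 0, 0],
    [1, 2.25, 0.05, 0, 0],
    [1, 2.4, 0.05, 0, 0],
  ],
)

```text
time_s: 23.12
ee_pos: [0.5274, 0.0615, 0.3051]
eef_rot: [-3.141, 0.001, 0.026]
force: [-4.8, 2.0, 3.5]
grip_width: 0.0003
grip_force: 2.4
```

Call:
servo_tool(
  motion=[
    [1, 0.1, 0, 0, 0],
    [1, 0.2, 0, 0, 0],
    [1, 0.3, 0, 0, 0],
  ],
)

```text
time_s: 23.5
ee_pos: [0.5304, 0.0615, 0.3051]
eef_rot: [-3.141, 0.001, 0.026]
force: [-5.4, 3.0, 2.3]
grip_width: 0.0002
grip_force: 2.3
```

Call:
servo_tool(
  motion=[
    [1, 0.1, 0, 0, 0],
    [1, 0.2, 0, 0, 0],
  ],
)

```text
time_s: 23.75
ee_pos: [0.5324, 0.0615, 0.3051]
eef_rot: [-3.141, 0.0, 0.026]
force: [-4.1, 2.0, 1.8]
grip_width: 0.0005
grip_force: 2.0
```

Call:
servo_tool(
  motion=[
    [1, 0.1, 0, 0, 0],
    [1, 0.18, 0, 0, 0],
  ],
)

```text
time_s: 24.0
ee_pos: [0.5342, 0.0615, 0.3051]
eef_rot: [-3.141, 0.001, 0.026]
force: [-6.3, 4.1, 3.6]
grip_width: 0.0006
grip_force: 3.2
```

Call:
servo_tool(
  motion=[
    [1, 0.08, 0, 0, 0],
  ],
)

```text
time_s: 24.12
ee_pos: [0.5348, 0.0615, 0.3051]
eef_rot: [-3.141, 0.002, 0.026]
force: [-8.9, 2.8, 4.5]
grip_width: 0.0003
grip_force: 4.5
```

Call:
servo_tool(
  motion=[
    [1, 0.05, 0, 0, 0],
  ],
)

```text
time_s: 24.25
ee_pos: [0.5352, 0.0616, 0.3051]
eef_rot: [-3.141, 0.002, 0.026]
force: [-10.9, 3.3, 6.2]
grip_width: 0.0002
grip_force: 5.1
```

Firm stop at 10.9 N. I'll let it back slowly.

Call:
servo_tool(
  motion=[
    [1, -0.1, 0, 0, 0],
    [1, -0.25, 0, 0, 0],
    [1, -0.4, 0, 0, 0],
    [1, -0.55, 0, 0, 0],
    [1, -0.7, 0, 0, 0],
    [1, -0.85, 0, 0, 0],
    [1, -1.0, 0, 0, 0],
    [1, -1.15, 0, 0, 0],
    [1, -1.3, 0, 0, 0],
    [1, -1.5, 0, 0, 0],
    [1, -1.7, 0, 0, 0],
  ],
)

```text
time_s: 25.62
ee_pos: [0.5184, 0.0613, 0.3053]
eef_rot: [3.142, -0.0, 0.026]
force: [-0.6, 0.2, 0.4]
grip_width: 0.0003
grip_force: 0.0
```

Call:
servo_tool(
  motion=[
    [1, -1, 0, 0, 0],
    [1, -3, 0, 0, 0],
    [1, -6, 0, 0, 0],
    [1, -10, 0, 0, 0],
    [1, -13, 0, 4, 0],
    [1, -13, 0, 8, 0],
    [1, -13, 4, 11, 0],
    [1, -13, 8, 11, 0],
    [1, -13, 12, 11, 0],
    [1, -13, 16, 11, 0],
    [1, -13, 20, 11, 0],
    [1, -13, 24, 11, 0],
    [1, -13, 24, 11, 0],
    [1, -13, 24, 11, 0],
  ],
)

```text
time_s: 27.38
ee_pos: [0.3882, 0.3008, 0.4151]
eef_rot: [3.141, 0.0, 0.026]
force: [0.0, -0.2, -0.3]
grip_width: 0.0005
grip_force: 0.0
```

Run:
```python
from h import *
grab('scene','s5');grab('top','top5')
a=cv2.imread('pics/s5.png');b=cv2.imread('pics/top5.png')
cv2.imwrite('pics/v5.png',np.hstack([cv2.resize(a[150:330,220:460],(400,300)),cv2.resize(b[130:310,220:460],(400,300))]))
```

```text
(no output)
```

View pics/v5.png

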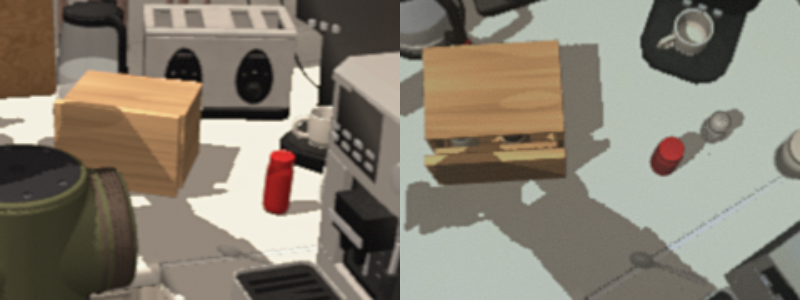

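The drawer is latched shut as before, with the jar's dark lid just visible in the gap at (515,137). The other things are where they were.

```bash
python3 -c "
from station import ctrl
print(ctrl.hand_in())"
```

```text
the job is handed in; nothing more can be done
None
```

The drawer was pressed open and the dark-lidded jar stood upright in the free spot; the drawer was then pressed to its stop (10.9 N at most) and stayed latched shut, nothing else moved, and I handed the job in at about 27 s.

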